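Clock the wax spout over the tin

ROBOT

A 6-joint arm with a two-finger parallel gripper is mounted at the origin on the work surface. World frame = base frame: x ahead of the robot, y to its left, z up, the work surface at z = 0. Lengths are in m, angles in degrees, forces in N, time in s.
With the tool pointing down it reaches from about 0.25 to 0.725 m from the base axis. Payload 9.7 kg.
Tool frame: the origin (TCP) lies at the very end of the fingers, on their centre line; the grasp point (between the pads) lies 19 mm behind it; z points along the fingers, y is the line along which they close (so a half turn about z gives the same grasp; the last joint's range is limited). The gripper opens to 85 mm and grips with 20 to 120 N. Pads are 22 mm wide; open, the fingers measure 114 mm over their backs; the gripper's body (76 mm by 85 mm) begins 54 mm behind the grasp point. The pads swing forward as they close: fully open they stand 13 mm farther back than shut.
Start: joints at [64.572, 4.979, 10.078, 95.1, 0, 90], TCP at [0.236, 0.497, 0.231] pointing down, gripper open.
Joint ranges: [-179.16, 179.16], [-48.56, 103.87], [-65.8, 70.77], [-126.05, 130.52], [-82.76, 87.17], [-180, 180]. Speed limits (degrees/s): [127.2, 127.2, 147.25, 180, 180, 180].

INTERFACE

Orientations are given as [roll, pitch, yaw] about the fixed x, y, z axes, in that order (R = Rz(yaw) Ry(pitch) Rx(roll)).
In Python, from workcell import bot gives the robot as it stands.
- The arm moves only by the tool arm_command, never from a script. Its argument "series" is a list of rows, each a list of 4 numbers: the shift along the tool's x, y, z in m, then the turn about the tool's z in rad. A call has exactly 5 rows; each row is the pose to reach, as a shift and turn from the pose commanded when the call began, along the tool's axes at that moment; what a row does not reach only later rows make up. A row lasts 1/10 s, in which the tool goes at most 50 mm and 8.59 degrees, less where a joint would pass 70% of its speed; a pose out of reach is approached as far as the arm can. A call with a gripper value outside its range is refused whole. "hand" is the finger opening in m, from 0 to 0.0854, set as the call begins (left out, the last holds). The fingers move at their own pace and stop on an object; "grip_force" is the grip in N (left out, the last holds). Time passes only in rows, so rows that repeat a pose let the fingers close, or fill a call up. It gives the time, the measured TCP pose, the force, the opening and the grip force at its end, in the units of the state.
- bot.get_obs(): the state, without advancing time (a new reading comes with each control period).
- bot.camera(name): name is "side" or "top"; returns a dict with "color" (400x640x3 uint8, blue, green, red), "camera_matrix" (3x3 intrinsics, pixels), "xyz" and "orientation" of the camera in the world. Camera axes: x right, y up, looking along -z (the intrinsics and any distortion apply to the point x, -y, -z); pixel columns grow to the right and rows downward; lengths in m; the calibration is good to about 2 mm. A picture is of the moment at which its call begins. There is no depth.
- bot.job_done(): hands the job in; it is judged then, once.
Trained networks look in the newest picture that a camera, given by its name, has taken for a name from the list of things; names that differ only in an ending like _2 or _b are one class to them, and where a whole thing is asked for, a point or a joint stands for the part that bears it (a point fixed in the world has none). Each returns a list of dicts, best first, with "confidence" (0 to 1); they miss things now and then, are a little off and sometimes report something else, mostly with a low value. They report only what shows in the picture. A call takes as long as a camera call. They do not tell look-alikes from the thing itself.
- bot.find_in(camera, target): "location" ([column, row] in pixels, amid what is visible of it).
- bot.mark_of(camera, target): "location" ([column, row] in pixels: a listed point, or the origin of a listed thing).
The state is a dict: "time": time; "q": joint angles; "qd": joint speeds; "joint_efforts": joint torques, N m; "ee_pos": TCP position; "tcp_rot": TCP orientation; "wrist_force": force on the tool from outside, world axes, zero at the start; "torque": the same for the moment, N m; "opening": finger opening in m; "grasp_force": force on a finger pad.
Only numpy, scipy, OpenCV 4.12 (cv2) and the standard library are available. Lean on these libraries where they do the work, as an engineer would, in place of code of your own. Each camera call takes 0.05 s, during which the arm holds its last target. There are 200 camera calls.

TASK

Stand the empty blue tin upright in the green ring of the wax dispenser's drip tray. Then screw the copper spout tight (clockwise seen from above) until the seal bites, and carry on clockwise, without ever backing off, to where the spout's mouth next stands over the middle of the tin; if it bites just after passing the tin, go round once more, but never more than one turn past the bite. Push the thin spout gently and leave the other things on the table where they are.

Things in the scene. Friction and masses are not known exactly. Their poses are not given: they have to be found in the camera images.
- tin: Empty open tin, blue with a bare steel top edge: 54 mm outside diameter, 65 mm tall, wall 2 mm, 60 g, loose. Origin at the centre of its underside, z up. Stands on the table at the start.
- dispenser: Fixed wax dispenser. Origin on the table, on the vertical screw axis; z up; its -x axis points from the tank to the drip tray. White tank with a red band, 110 mm across, shoulder 106 mm high, on a dark base plate 8 mm thick. The screw cap and spout sit on top of it. Around the tank, outside 60 mm from the axis, nothing fixed stands higher than 16 mm.
- spout: Steel screw cap (68 mm across, 24 mm tall, origin at its underside on the axis, 112 mm up) with the spout: a level copper tube, 12 mm thick, along its -x axis. They turn together and stay at this height; clockwise from above tightens. It starts 0.44 to 0.64 turn before the bite and over 1.0 rad to either side of the tray. The tube kinks if pressed or clamped with over 25 N.
- spout_push (a point): Point on the tube's centre line, 95 mm from the axis, 142 mm above the table: here shut fingers reaching down beside the tube, tips about 125 mm above the table, can push it round, full turns if need be. Felt here: about 1.3 N (0.12 N m) before the bite, a steady 9 to 11 N (0.85 to 1 N m) after it, with no stop and no spring-back.
- spout_tip (a point): Centre of the spout's mouth, where the tube bends down: 125 mm from the axis, 120 mm above the table. The angle of the bite cannot be seen: up to 1.2 rad before the tray or up to 1.2 rad past it. Turned anticlockwise after the bite, the cap comes off the seal at once (light again).
- plug (a point): Centre of the underside of the threaded plug hidden inside the cap, on the screw axis: turning the cap clockwise draws it down 3 mm a turn onto the seal. It is 112 mm above the table once the seal has bitten, 0.48 mm higher for each radian still to go.
- seal (a point): Soft red seal hidden under the cap: point on the screw axis, 112 mm above the table. It turns with the cap after the bite and is squeezed down 0.3 mm a turn, too little to measure. Turned more than one full turn (plus 0.25 rad) past the bite it is crushed and spoilt.
- tray_spot (a point): Centre of the drip tray's floor, 8 mm above the table and 125 mm from the screw axis. Around it stands a green ring, 62 mm inside, 70 mm outside, its rim 16 mm above the table.
- candle_red: Bystander: finished candle in a tin with a red band, 72 mm across, 90 mm tall, loose. Origin at its underside.
- candle_gold: Bystander: the same with a yellow band.
- candle_green: Bystander: smaller, green band, 66 mm across, 80 mm tall.
- mug: Bystander: white mug, 76 mm across, 80 mm tall.
- peg_jar: Bystander: jar with a red cap, 70 mm across, 100 mm tall.
- spoon: Bystander: spoon lying on the table.
- sticks: Bystander: stack of wooden wick sticks, 110 x 66 x 18 mm.
Things that resemble listed ones, but are neither listed nor needed, are in the scene too. What is shaped like the tin but purple is not meant.

How it is judged:
By the outcome, as a careful person would: the job done as asked, in the order asked, and still so for the second after the job is handed in, with the robot touching nothing.
It also fails if it takes over 72 s, if anything falls off the work surface, if the arm or the gripper's body presses on something with over 40 N, if the wrist force passes 120 N, or if a joint passes its speed limit or range.

## Working session

There is one attempt and no reset: what is moved stays moved. The work goes in short steps, Python scripts to look and compute and a tool call to move; the robot and the scene stay as the last step left them, time stands still between calls to the robot, and variables do not carry over. Pictures are saved under pics/ and viewed, at most 10 in all, crops included, and the job is handed in when it is done.

Besides the shell and the picture viewer there is one more tool, called after "Emit:" in YAML: its name, and indented under it one key for each argument. arm_command: Moves the arm, as the interface text tells. Its arguments: {"type":"object","properties":{"series":{"type":"array"},"hand":{"type":"number"},"grip_force":{"type":"number"}},"required":["series"]}

```bash
mkdir -p pics; cat > h.py <<'E'
import numpy as np, cv2
from scipy.spatial.transform import Rotation as R
from workcell import bot
def cam(n):
    c=bot.camera(n); return c
def rot(c):
    o=np.array(c["orientation"],float)
    return o if o.shape==(3,3) else R.from_euler('xyz',o,degrees=True).as_matrix()
def pix2(c,uv,z):
    K=np.array(c["camera_matrix"]); p=np.linalg.solve(K,[uv[0],uv[1],1]); d=rot(c)@[p[0],-p[1],-p[2]]
    o=np.array(c["xyz"]); return o+d*(z-o[2])/d[2]
def proj(c,P):
    p=rot(c).T@(np.array(P)-np.array(c["xyz"])); q=np.array(c["camera_matrix"])@[p[0],-p[1],-p[2]]; return q[:2]/q[2]
E
python3 - <<'E'
from h import *
Z=dict(tin=0,dispenser=0,spout=.112,spout_push=.142,spout_tip=.12,tray_spot=.008)
for n in("top","side"):
    c=cam(n); cv2.imwrite(f"pics/{n}0.png",c["color"]); print(n,c["xyz"],c["orientation"],[k for k in c])
    for t in Z:
        for r in bot.mark_of(n,t)[:3]: print(n,t,np.round(r["location"]),round(r["confidence"],2),pix2(c,r["location"],Z[t]).round(3))
print(bot.get_obs())
E
```

```text
top [ 0.45600967 -0.00314208  1.40944363] [ 4.97648652e+00  7.08719371e-02 -8.99807134e+01] ['color', 'camera_matrix', 'xyz', 'orientation']
top tin [380. 260.] 0.65 [ 0.356 -0.205  0.   ]
top tin [404. 218.] 0.54 [ 0.508 -0.293  0.   ]
top dispenser [290. 212.] 0.9 [0.529 0.117 0.   ]
top spout [288. 209.] 0.62 [0.533 0.113 0.112]
top spout_push [264. 186.] 0.6 [0.605 0.189 0.142]
top spout_tip [258. 176.] 0.94 [0.641 0.215 0.12 ]
top spout_tip [324. 205.] 0.48 [ 0.546 -0.006  0.12 ]
top spout_tip [425. 170.] 0.44 [ 0.66  -0.343  0.12 ]
top tray_spot [324. 206.] 0.92 [ 0.548 -0.007  0.008]
side [ 0.49556857 -1.09490947  0.94578513] [52.18529012 -0.71196234 -3.79398346] ['color', 'camera_matrix', 'xyz', 'orientation']
side tin [254. 269.] 0.84 [ 0.366 -0.209 -0.   ]
side tin [302. 291.] 0.61 [ 0.501 -0.296  0.   ]
side dispenser [307. 197.] 0.93 [0.53  0.127 0.   ]
side dispenser [260. 153.] 0.67 [0.352 0.423 0.   ]
side spout [305. 172.] 0.75 [0.526 0.12  0.112]
side spout_push [325. 151.] 0.8 [0.599 0.199 0.142]
side spout_tip [334. 153.] 0.84 [0.631 0.22  0.12 ]
side spout_tip [260. 154.] 0.73 [0.37  0.229 0.12 ]
side tray_spot [320. 217.] 0.57 [0.569 0.005 0.008]
side tray_spot [373. 270.] 0.56 [ 0.708 -0.237  0.008]
{'time': 0.7, 'q': array([6.45718127e+01, 4.97515462e+00, 1.00772883e+01, 9.50998411e+01,
       4.48907295e-04, 8.99980317e+01]), 'qd': array([ 0.00199451,  0.02945072, -0.00263993, -0.04027131, -0.0887797 ,
        0.01471882]), 'joint_efforts': array([ 1.51113360e-03, -5.19962382e+01,  4.64787447e+01,  1.03961967e-03,
        5.97127041e-06, -2.33502885e-05]), 'ee_pos': array([0.23614974, 0.49670461, 0.2313118 ]), 'tcp_rot': array([ 1.79997707e+02, -4.48828537e-04,  1.54573781e+02]), 'wrist_force': array([-0.13692654, -0.02171661,  0.32805313]), 'torque': array([ 0.00847057,  0.03430293, -0.0010999 ]), 'grasp_force': 0.0, 'opening': 0.08581396531200719}
```

```bash
python3 - <<'E'
import cv2,numpy as np
a=cv2.imread("pics/top0.png")[120:320,190:460];b=cv2.imread("pics/side0.png")[120:340,190:420]
cv2.imwrite("pics/a.png",cv2.resize(a,None,fx=2.9,fy=2.9,interpolation=2));cv2.imwrite("pics/b.png",cv2.resize(b,None,fx=2.7,fy=2.7,interpolation=2))
E
```

```text
(no output)
```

View pics/a.png

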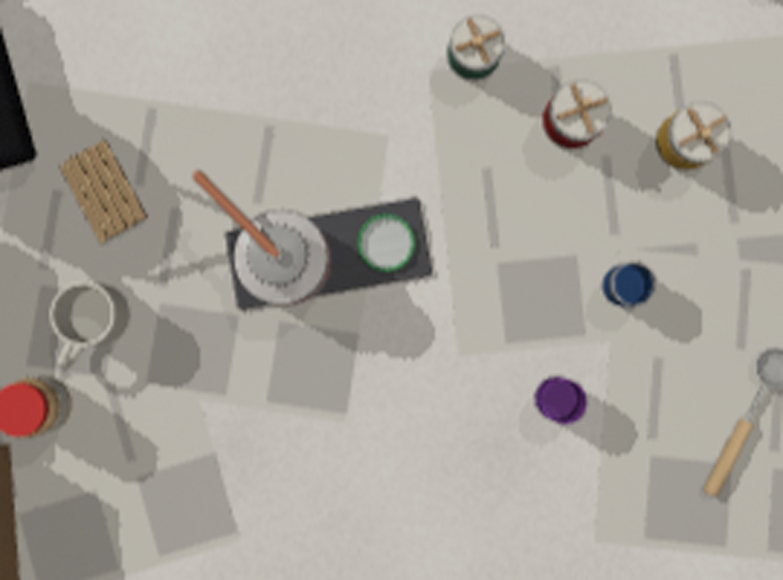

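View pics/b.png

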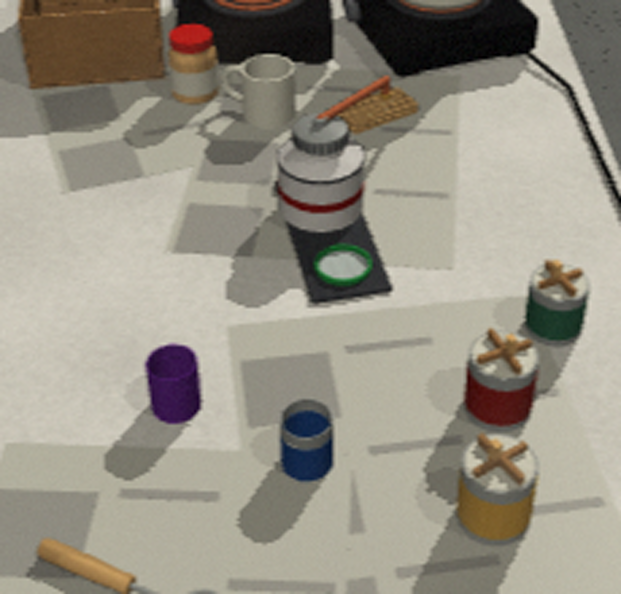

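Top view: the blue tin stands upright at about pixel (407,218) and the purple decoy at (383,258). The green ring is at (323,204). The spout runs from the cap at (288,208) up and left to (258,180), on the side away from the tray. Next I'll refine these by colour.

```bash
cat >> h.py <<'E'
def blob(c,lo,hi,win):
    h=cv2.cvtColor(c["color"],cv2.COLOR_BGR2HSV); m=cv2.inRange(h,np.array(lo),np.array(hi)); k=np.zeros_like(m); x0,y0,x1,y1=win; k[y0:y1,x0:x1]=m[y0:y1,x0:x1]
    return k
def bbox(m):
    ys,xs=np.nonzero(m); return xs.min(),xs.max(),ys.min(),ys.max(),len(xs)
def sampfit(c,m,model,x0):
    """fit world params: model(p)->Nx3 outline points; match the mask's hull centre"""
E
python3 - <<'E'
from h import *
t={"color":cv2.imread("pics/top0.png")}; s={"color":cv2.imread("pics/side0.png")}
ct=cam("top"); cs=cam("side")
def circ(p,z,r,n=60):
    a=np.linspace(0,2*np.pi,n); return np.c_[p[0]+r*np.cos(a),p[1]+r*np.sin(a),np.full(n,z)]
from scipy.optimize import least_squares
def ext(c,P): q=np.array([proj(c,x) for x in P]); return np.array([q[:,0].min(),q[:,0].max(),q[:,1].min(),q[:,1].max()])
def fit(c,bb,f,x0):
    b=np.array(bb[:4])+[-.5,.5,-.5,.5]
    r=least_squares(lambda p:ext(c,f(p))-b,x0); return r.x.round(4),r.fun.round(1)
# green ring
for n,c,w in(("top",ct,(300,180,350,230)),("side",cs,(295,200,345,235))):
    m=blob(c,(45,100,40),(85,255,255),w); print(n,"ring",bbox(m),fit(c,bbox(m),lambda p:circ(p,.016,.035),[.548,-.006]))
# tin blue
for n,c,w in(("top",ct,(390,200,430,240)),("side",cs,(285,260,320,305))):
    m=blob(c,(100,120,30),(125,255,255),w); print(n,"blue",bbox(m),fit(c,bbox(m),lambda p:np.r_[circ(p,0,.027),circ(p,.065,.027)],[.505,-.295]))
# copper tube line
for n,c,w in(("top",ct,(245,165,300,225)),("side",cs,(295,135,345,175))):
    m=blob(c,(3,110,60),(12,255,255),w); ys,xs=np.nonzero(m); vx,vy,x,y=cv2.fitLine(np.c_[xs,ys].astype(np.float32),2,0,.01,.01).ravel()
    tt=(xs-x)*vx+(ys-y)*vy; A=pix2(c,(x+vx*tt.min(),y+vy*tt.min()),.142);B=pix2(c,(x+vx*tt.max(),y+vy*tt.max()),.142)
    print(n,"tube",len(xs),A.round(4),B.round(4),np.degrees(np.arctan2(*(A-B)[1::-1])),np.linalg.norm(A-B))
for nm in("candle_gold","candle_red","mug","peg_jar","sticks"):
    r=bot.mark_of("top",nm)[:1]; print(nm,[pix2(ct,k["location"],0).round(3) for k in r])
E
```

```text
top ring (np.int64(314), np.int64(332), np.int64(194), np.int64(213), 28) (array([ 0.5576, -0.0027]), array([-0.3,  0.3,  0.2, -0.2]))
side ring (np.int64(306), np.int64(327), np.int64(210), np.int64(225), 120) (array([ 0.5579, -0.005 ]), array([ 0.3, -0.3,  1.1, -1. ]))
top blue (np.int64(399), np.int64(414), np.int64(212), np.int64(223), 130) (array([ 0.5063, -0.2953]), array([-1.7,  1.6, -2. ,  2.1]))
side blue (np.int64(295), np.int64(312), np.int64(272), np.int64(297), 308) (array([ 0.507 , -0.3016]), array([-1.1,  1.2, -2.8,  2.6]))
top tube 108 [0.626 0.212 0.142] [0.5363 0.1212 0.142 ] 45.325571299487144 0.12761138301937588
side tube 105 [0.5367 0.1265 0.142 ] [0.6296 0.21   0.142 ] -138.03018362858046 0.12487070472467288
candle_gold [array([ 0.692, -0.374,  0.   ])]
candle_red [array([ 0.709, -0.232,  0.   ])]
mug [array([0.472, 0.349, 0.   ])]
peg_jar [array([0.363, 0.415, 0.   ])]
sticks [array([0.624, 0.354, 0.   ])]
```

Emit:
arm_command:
  series:
    - [-0.031,-0.032,0,0.14]
    - [-0.062,-0.064,0,0.28]
    - [-0.093,-0.096,0,0.42]
    - [-0.124,-0.128,0,0.56]
    - [-0.155,-0.16,0,0.7]
  hand: 0.085

```text
time: 1.55
ee_pos: [0.3076, 0.2841, 0.2314]
tcp_rot: [180.0, -0.0, 114.2]
wrist_force: [-0.1, -0.0, 0.4]
opening: 0.0851
grasp_force: 0.0
```

Emit:
arm_command:
  series:
    - [-0.048,-0.005,0,0.14]
    - [-0.096,-0.009,0,0.28]
    - [-0.144,-0.014,0,0.427]
    - [-0.192,-0.019,0,0.427]
    - [-0.24,-0.024,0,0.427]

```text
time: 2.05
ee_pos: [0.3851, 0.0554, 0.2316]
tcp_rot: [179.9, -0.0, 90.0]
wrist_force: [2.3, 0.2, -0.4]
opening: 0.0847
grasp_force: 0.0
```

Emit:
arm_command:
  series:
    - [-0.045,0.015,0.0,0]
    - [-0.09,0.031,0.0,0]
    - [-0.135,0.046,0.0,0]
    - [-0.18,0.061,0.01,0]
    - [-0.225,0.077,0.02,0]

```text
time: 2.55
ee_pos: [0.4623, -0.17, 0.2115]
tcp_rot: [179.9, 0.0, 90.0]
wrist_force: [0.9, -0.0, 0.1]
opening: 0.0851
grasp_force: 0.0
```

Emit:
arm_command:
  series:
    - [-0.045,0.015,0.01,0]
    - [-0.09,0.031,0.02,0]
    - [-0.13,0.045,0.04,0]
    - [-0.13,0.045,0.07,0]
    - [-0.13,0.045,0.09,0]

```text
time: 3.05
ee_pos: [0.5064, -0.2988, 0.1184]
tcp_rot: [-179.9, -0.1, 89.9]
wrist_force: [-0.4, -0.2, -0.4]
opening: 0.0851
grasp_force: 0.0
```

```bash
python3 - <<'E'
from h import *
o=bot.get_obs(); print(o["ee_pos"],o["tcp_rot"])
for n,w in(("side",(230,230,380,330)),("top",(350,180,450,280))):
    c=cam(n); x0,y0,x1,y1=w; cv2.imwrite(f"pics/{n}1.png",cv2.resize(c["color"][y0:y1,x0:x1],None,fx=5,fy=5,interpolation=2))
    print(n,"tcp px",proj(c,o["ee_pos"]),"tin base/top px",proj(c,[.507,-.298,0]),proj(c,[.507,-.298,.065]))
E
```

```text
[ 0.50640674 -0.29877803  0.11840883] [-1.79860183e+02 -8.20849013e-02  8.98896083e+01]
side tcp px [302.95519087 261.40342547] tin base/top px [303.83628839 291.21760738] [303.48336083 275.18874923]
top tcp px [412.80613864 216.74760701] tin base/top px [405.07298924 217.865678  ] [409.02360187 217.18126855]
```

View pics/side1.png

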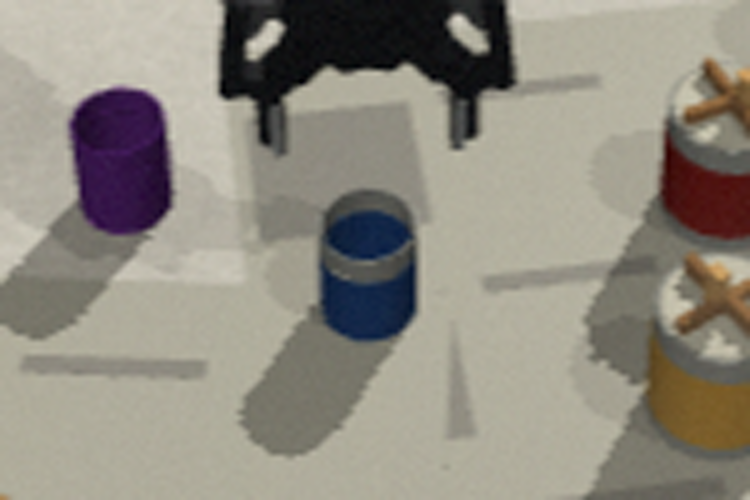

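The fingers straddle the blue tin, centred at column 303.4 against 303.8 for the tin. It's clear around it, so I'm going down.

Emit:
arm_command:
  series:
    - [0,0,0.04,0]
    - [0,0,0.075,0]
    - [0,0,0.095,0]
    - [0,0,0.095,0]
    - [0,0,0.095,0]

```text
time: 3.65
ee_pos: [0.5076, -0.2979, 0.0281]
tcp_rot: [179.9, 0.0, 90.0]
wrist_force: [0.1, -0.9, 1.3]
opening: 0.0846
grasp_force: 0.0
```

Emit:
arm_command:
  series:
    - [0,0,0,0]
    - [0,0,0,0]
    - [0,0,0,0]
    - [0,0,0,0]
    - [0,0,0,0]
  hand: 0.045
  grip_force: 25

```text
time: 4.15
ee_pos: [0.5078, -0.2982, 0.0283]
tcp_rot: [179.9, 0.1, 90.0]
wrist_force: [-0.8, 0.6, 6.8]
opening: 0.0535
grasp_force: 25.7
```

Emit:
arm_command:
  series:
    - [0,0,-0.03,0]
    - [0,0,-0.06,0]
    - [0.02,0.004,-0.08,0]
    - [0.06,0.01,-0.08,0]
    - [0.1,0.016,-0.08,0]

```text
time: 4.65
ee_pos: [0.5236, -0.1973, 0.108]
tcp_rot: [179.9, 0.1, 89.9]
wrist_force: [0.4, 0.1, -0.3]
opening: 0.0536
grasp_force: 26.9
```

Emit:
arm_command:
  series:
    - [0.045,0.008,0,0]
    - [0.09,0.016,0,0]
    - [0.135,0.024,0.0,0]
    - [0.175,0.031,0.01,0]
    - [0.194,0.034,0.02,0]

```text
time: 5.15
ee_pos: [0.5577, -0.0006, 0.0872]
tcp_rot: [179.9, -0.0, 90.1]
wrist_force: [-0.4, 0.4, -0.7]
opening: 0.0534
grasp_force: 26.9
```

Emit:
arm_command:
  series:
    - [0,0,0.015,0]
    - [0,0,0.02,0]
    - [0,0,0.02,0]
    - [0,0,0.02,0]
    - [0,0,0.02,0]

```text
time: 5.65
ee_pos: [0.5573, -0.0046, 0.067]
tcp_rot: [179.9, 0.0, 89.9]
wrist_force: [-0.3, -0.5, -1.2]
opening: 0.0538
grasp_force: 26.9
```

```bash
python3 - <<'E'
from h import *
o=bot.get_obs(); print(o["ee_pos"],o["opening"],o["wrist_force"])
for n,w in(("side",(255,140,375,240)),("top",(250,150,400,260))):
    c=cam(n); x0,y0,x1,y1=w; cv2.imwrite(f"pics/{n}2.png",cv2.resize(c["color"][y0:y1,x0:x1],None,fx=5,fy=5,interpolation=2))
    for h in (0.036,0.041,0.046): # tin bottom guess
        print(n,h,[ (proj(c,[.5575,-.004,z])-[x0,y0])*5 for z in(h,h+.065)])
    print((proj(c,[.5575,-.004,.016])-[x0,y0])*5)
E
```

```text
[ 0.55728511 -0.00463722  0.06704121] 0.05377998326772255 [-0.25529246 -0.48912225 -1.24360605]
side 0.036 [array([306.86127104, 362.68630757]), array([307.17688943, 283.52567246])]
side 0.041 [array([306.88491948, 356.75501248]), array([307.2019239 , 277.24674723])]
side 0.046 [array([306.90867041, 350.79801421]), array([307.22707   , 270.93982372])]
[306.76768891 386.15775476]
top 0.036 [array([366.81402717, 265.54221723]), array([366.87581977, 258.39812606])]
top 0.041 [array([366.81857337, 265.01661223]), array([366.8808266 , 257.81926657])]
top 0.046 [array([366.82315271, 264.48717707]), array([366.88587172, 257.23597912])]
[366.79616655 267.60715507]
```

View pics/side2.png

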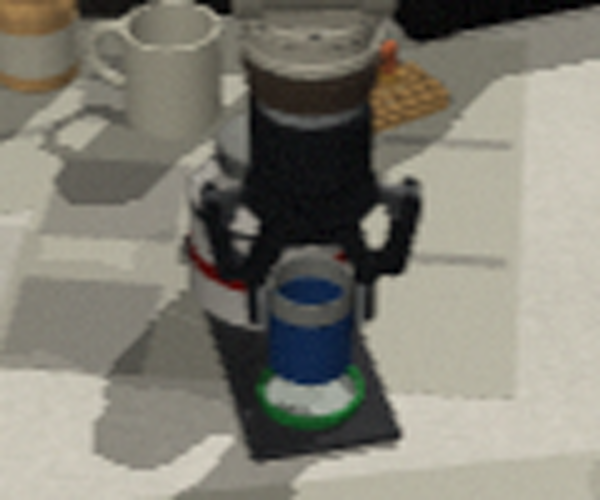

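The tin hangs over the ring, and both are centred on crop column 311. A check of the fore-aft alignment comes next.

```bash
python3 - <<'E'
from h import *
c=cam("side")
m=blob(c,(45,100,40),(85,255,255),(295,200,345,240)); b=bbox(m); print("ring",b)
t=blob(c,(100,120,30),(125,255,255),(300,185,335,225)); bt=bbox(t); print("tin",bt)
from scipy.optimize import brentq
row=lambda y,z:proj(c,[.557,y,z])[1]
yr=brentq(lambda y:row(y-.035,.016)-(b[3]+.5),-.1,.1); 
print("ring y",yr)
for z in(.037,.039,.041): print("tin y",z,brentq(lambda y:row(y-.027,z)-(bt[3]+.5),-.1,.1))
print("x ring",pix2(c,((b[0]+b[1])/2,218),.016)[0],"tin",pix2(c,((bt[0]+bt[1])/2,210),.06)[0])
E
```

```text
ring (np.int64(306), np.int64(327), np.int64(213), np.int64(225), 83)
tin (np.int64(309), np.int64(324), np.int64(196), np.int64(216), 227)
ring y -0.009845838656800558
tin y 0.037 0.001937554011679254
tin y 0.039 -0.00042387874580078174
tin y 0.041 -0.002785311503283882
x ring 0.5577686187552167 tin 0.5569558368037607
```

```bash
python3 - <<'E'
from h import *
c=cam("side"); ct=cam("top")
def W(img,k,win):
    f=img.astype(float); o=[i for i in range(3) if i!=k]; w=np.clip(f[:,:,k]-np.maximum(f[:,:,o[0]],f[:,:,o[1]])-12,0,None)
    z=np.zeros_like(w); x0,y0,x1,y1=win; z[y0:y1,x0:x1]=w[y0:y1,x0:x1]; return z
cen=lambda w:((w.sum(0)*np.arange(640)).sum()/w.sum(),(w.sum(1)*np.arange(400)).sum()/w.sum())
for n,cc,w in(("top",ct,(308,186,340,222)),("side",c,(300,203,335,232))):
    im=cv2.imread(f"pics/{n}0.png"); g=W(im,1,w); p=cen(g); print(n,"ring",np.round(p,2),[pix2(cc,p,z)[:2].round(4) for z in(.012,.016)])
# front arc model: ring bottom front profile now
g=W(c["color"],1,(312,203,322,235)).sum(1); b=W(c["color"],0,(313,190,321,235)).sum(1)
print("green rows",{r:int(g[r]) for r in range(210,230)}); print("blue rows",{r:int(b[r]) for r in range(194,222)})
print("ring front edge rows for y=-.004: top outer,inner,base",[round(proj(c,P)[1],2) for P in([.557,-.039,.016],[.557,-.035,.016],[.557,-.039,.008])])
print("back", [round(proj(c,P)[1],2) for P in([.557,.031,.016],[.557,.027,.016],[.557,.027,.008])])
print("tin front bottom y=-.004, z .037/.039/.041",[round(proj(c,[.557,-.031,z])[1],2) for z in(.037,.039,.041)],"top front edge",round(proj(c,[.557,-.031,.104])[1],2))
E
```

```text
top ring [322.94 203.06] [array([ 0.5594, -0.0025]), array([ 0.5592, -0.0025])]
side ring [316.88 217.85] [array([ 0.5593, -0.0025]), array([ 0.559 , -0.0072])]
green rows {210: 0, 211: 0, 212: 0, 213: 0, 214: 0, 215: 0, 216: 0, 217: 0, 218: 0, 219: 0, 220: 0, 221: 0, 222: 29, 223: 302, 224: 321, 225: 130, 226: 0, 227: 0, 228: 0, 229: 0}
blue rows {194: 0, 195: 9, 196: 138, 197: 163, 198: 165, 199: 155, 200: 95, 201: 0, 202: 0, 203: 0, 204: 0, 205: 84, 206: 169, 207: 167, 208: 175, 209: 163, 210: 176, 211: 166, 212: 170, 213: 168, 214: 170, 215: 161, 216: 144, 217: 0, 218: 0, 219: 0, 220: 0, 221: 0}
ring front edge rows for y=-.004: top outer,inner,base [np.float64(224.29), np.float64(223.47), np.float64(226.16)]
back [np.float64(210.45), np.float64(211.21), np.float64(213.05)]
tin front bottom y=-.004, z .037/.039/.041 [np.float64(217.7), np.float64(217.22), np.float64(216.75)] top front edge 201.26
```

Relative to the tin, the ring is off by only 1 mm or so, which is within the 4 mm clearance. I'm lowering it.

Emit:
arm_command:
  series:
    - [0.001,0.0015,0.01,0]
    - [0.001,0.0015,0.017,0]
    - [0.001,0.0015,0.023,0]
    - [0.001,0.0015,0.027,0]
    - [0.001,0.0015,0.027,0]

```text
time: 6.4
ee_pos: [0.558, -0.0027, 0.0383]
tcp_rot: [-179.9, -0.0, 90.0]
wrist_force: [0.2, -0.7, -0.2]
opening: 0.0533
grasp_force: 26.9
```

Emit:
arm_command:
  series:
    - [0,0,0.002,0]
    - [0,0,0.003,0]
    - [0,0,0.003,0]
    - [0,0,0.003,0]
    - [0,0,0.003,0]

```text
time: 6.9
ee_pos: [0.5586, -0.0027, 0.0364]
tcp_rot: [180.0, 0.0, 90.0]
wrist_force: [0.3, -0.4, -0.0]
opening: 0.0535
grasp_force: 26.9
```

Emit:
arm_command:
  series:
    - [0,0,0.001,0]
    - [0,0,0.001,0]
    - [0,0,0.001,0]
    - [0,0,0.001,0]
    - [0,0,0.001,0]

```text
time: 7.4
ee_pos: [0.5586, -0.0027, 0.0363]
tcp_rot: [180.0, -0.0, 90.0]
wrist_force: [-2.9, 0.3, 7.2]
opening: 0.0537
grasp_force: 27.5
```

Emit:
arm_command:
  series:
    - [0,0,0,0]
    - [0,0,0,0]
    - [0,0,0,0]
    - [0,0,0,0]
    - [0,0,0,0]
  hand: 0.08

```text
time: 7.9
ee_pos: [0.5585, -0.0027, 0.0352]
tcp_rot: [-180.0, -0.0, 90.0]
wrist_force: [0.2, -0.4, -0.4]
opening: 0.08
grasp_force: 0.0
```

Emit:
arm_command:
  series:
    - [0,0,-0.02,0]
    - [0,0,-0.06,0]
    - [0,0,-0.1,0]
    - [0,0,-0.14,0]
    - [0,0,-0.17,0]

```text
time: 8.4
ee_pos: [0.5587, -0.0027, 0.2081]
tcp_rot: [179.9, 0.0, 90.0]
wrist_force: [1.3, 1.1, -0.4]
opening: 0.0801
grasp_force: 0.0
```

Emit:
arm_command:
  series:
    - [0.045,0.004,0,0]
    - [0.09,0.008,0,0]
    - [0.135,0.012,0,0]
    - [0.18,0.016,0,0]
    - [0.211,0.0205,0,0]
  hand: 0.0
  grip_force: 40

```text
time: 8.9
ee_pos: [0.5787, 0.211, 0.2051]
tcp_rot: [-180.0, -0.0, 90.1]
wrist_force: [0.3, -0.4, -0.3]
opening: 0.0065
grasp_force: 0.0
```

Emit:
arm_command:
  series:
    - [0,0,0,0]
    - [0,0,0.01,0]
    - [0,0,0.02,0]
    - [0,0,0.03,0]
    - [0,0,0.04,0]

```text
time: 9.4
ee_pos: [0.5789, 0.2072, 0.1642]
tcp_rot: [-180.0, 0.0, 89.9]
wrist_force: [0.4, -0.4, -0.0]
opening: 0.0
grasp_force: 0.0
```

```bash
python3 - <<'E'
from h import *
o=bot.get_obs(); print(o["ee_pos"],o["opening"],o["wrist_force"])
L=[]
for n,w in(("side",(265,130,365,240)),("top",(240,150,360,255))):
    c=cam(n); x0,y0,x1,y1=w; L.append(cv2.resize(c["color"][y0:y1,x0:x1],(400,440),interpolation=2)); 
cv2.imwrite("pics/c3.png",np.hstack(L))
E
```

```text
[0.57885451 0.20719174 0.16418188] 1.0684037253213553e-05 [ 0.37080002 -0.43065974 -0.03921326]
```

View pics/c3.png

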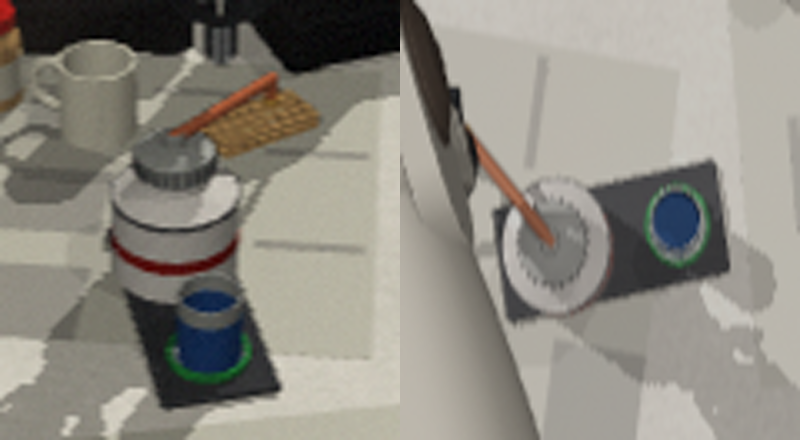

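The tin stands upright inside the ring, at (210,330) in the side crop and (678,220) in the top crop. The shut fingers are beside the tube's counter-clockwise face. I'm computing the arc next.

```bash
cat > arc.py <<'E'
import numpy as np
def wp(ph,ax=(.533,.119),r=.095,gap=0):
    a=np.radians(ph); n=np.array([-np.sin(a),np.cos(a)]); d=.006+.0145*abs(np.sin(a))+.011*abs(np.cos(a))+gap
    return np.array(ax)+r*np.array([np.cos(a),np.sin(a)])+d*n
def calls(ph,step,n):
    for k in range(n):
        p0=np.round(wp(ph),3); rows=[[*(np.round(wp(ph-step*(i+1)),3)-p0)[::-1].round(3),0,0] for i in range(5)]
        print(ph,'->',ph-5*step,'end TCP',p0+np.array(rows[-1][1::-1]),[[float(x) for x in r] for r in rows]); ph-=5*step
E
python3 -c "
from arc import *
print(wp(44)); calls(44,6,17)"
```

```text
[0.5846757  0.20224611]
44 -> 14 end TCP [0.62  0.162] [[-0.006, 0.008, 0.0, 0.0], [-0.013, 0.016, 0.0, 0.0], [-0.021, 0.024, 0.0, 0.0], [-0.03, 0.03, 0.0, 0.0], [-0.04, 0.035, 0.0, 0.0]]
14 -> -16 end TCP [0.63  0.113] [[-0.011, 0.004, 0.0, 0.0], [-0.022, 0.007, 0.0, 0.0], [-0.032, 0.009, 0.0, 0.0], [-0.04, 0.01, 0.0, 0.0], [-0.049, 0.01, 0.0, 0.0]]
-16 -> -46 end TCP [0.616 0.067] [[-0.01, -0.001, 0.0, 0.0], [-0.019, -0.003, 0.0, 0.0], [-0.028, -0.005, 0.0, 0.0], [-0.037, -0.009, 0.0, 0.0], [-0.046, -0.014, 0.0, 0.0]]
-46 -> -76 end TCP [0.578 0.032] [[-0.008, -0.005, 0.0, 0.0], [-0.016, -0.012, 0.0, 0.0], [-0.023, -0.02, 0.0, 0.0], [-0.029, -0.029, 0.0, 0.0], [-0.035, -0.038, 0.0, 0.0]]
-76 -> -106 end TCP [0.529 0.021] [[-0.004, -0.01, 0.0, 0.0], [-0.007, -0.021, 0.0, 0.0], [-0.009, -0.03, 0.0, 0.0], [-0.01, -0.04, 0.0, 0.0], [-0.011, -0.049, 0.0, 0.0]]
-106 -> -136 end TCP [0.481 0.036] [[0.001, -0.01, 0.0, 0.0], [0.003, -0.019, 0.0, 0.0], [0.006, -0.029, 0.0, 0.0], [0.01, -0.039, 0.0, 0.0], [0.015, -0.048, 0.0, 0.0]]
-136 -> -166 end TCP [0.446 0.076] [[0.006, -0.008, 0.0, 0.0]
[... 1093 characters left out ...]
0.0, 0.0]]
-346 -> -376 end TCP [0.63  0.113] [[-0.011, 0.004, 0.0, 0.0], [-0.022, 0.007, 0.0, 0.0], [-0.032, 0.009, 0.0, 0.0], [-0.04, 0.01, 0.0, 0.0], [-0.049, 0.01, 0.0, 0.0]]
-376 -> -406 end TCP [0.616 0.067] [[-0.01, -0.001, 0.0, 0.0], [-0.019, -0.003, 0.0, 0.0], [-0.028, -0.005, 0.0, 0.0], [-0.037, -0.009, 0.0, 0.0], [-0.046, -0.014, 0.0, 0.0]]
-406 -> -436 end TCP [0.578 0.032] [[-0.008, -0.005, 0.0, 0.0], [-0.016, -0.012, 0.0, 0.0], [-0.023, -0.02, 0.0, 0.0], [-0.029, -0.029, 0.0, 0.0], [-0.035, -0.038, 0.0, 0.0]]
-436 -> -466 end TCP [0.529 0.021] [[-0.004, -0.01, 0.0, 0.0], [-0.007, -0.021, 0.0, 0.0], [-0.009, -0.03, 0.0, 0.0], [-0.01, -0.04, 0.0, 0.0], [-0.011, -0.049, 0.0, 0.0]]
```

Emit:
arm_command:
  series:
    - [0,0,0.015,0]
    - [0,0,0.03,0]
    - [0,0,0.037,0]
    - [0,0,0.037,0]
    - [0,0,0.037,0]

```text
time: 10.0
ee_pos: [0.579, 0.2082, 0.1286]
tcp_rot: [180.0, -0.0, 90.0]
wrist_force: [0.6, 0.0, 0.0]
opening: -0.0003
grasp_force: 0.0
```

Emit:
arm_command:
  series:
    - [-0.003,0.003,0,0]
    - [-0.006,0.006,0,0]
    - [-0.008,0.008,0,0]
    - [-0.01,0.011,0,0]
    - [-0.012,0.014,0,0]

```text
time: 10.5
ee_pos: [0.5931, 0.196, 0.1283]
tcp_rot: [-180.0, 0.0, 90.0]
wrist_force: [-1.4, 0.8, -0.2]
opening: 0.0001
grasp_force: 0.6
```

Emit:
arm_command:
  series:
    - [-0.007,0.008,0,0]
    - [-0.015,0.016,0,0]
    - [-0.024,0.022,0,0]
    - [-0.034,0.027,0,0]
    - [-0.034,0.027,0,0]

```text
time: 11.0
ee_pos: [0.6208, 0.1606, 0.1281]
tcp_rot: [180.0, 0.0, 89.9]
wrist_force: [-0.1, 0.7, -0.1]
opening: 0.0004
grasp_force: 0.0
```

Emit:
arm_command:
  series:
    - [-0.011,0.004,0,0]
    - [-0.022,0.007,0,0]
    - [-0.032,0.009,0,0]
    - [-0.04,0.01,0,0]
    - [-0.049,0.01,0,0]

```text
time: 11.5
ee_pos: [0.6301, 0.1126, 0.1284]
tcp_rot: [180.0, -0.0, 90.0]
wrist_force: [-1.0, 1.4, 0.3]
opening: -0.0001
grasp_force: 0.7
```

Emit:
arm_command:
  series:
    - [-0.01,-0.001,0,0]
    - [-0.019,-0.003,0,0]
    - [-0.028,-0.005,0,0]
    - [-0.037,-0.009,0,0]
    - [-0.046,-0.014,0,0]

```text
time: 12.0
ee_pos: [0.6157, 0.0666, 0.1283]
tcp_rot: [180.0, -0.0, 90.0]
wrist_force: [-0.5, 1.6, -0.8]
opening: -0.0001
grasp_force: 0.7
```

Emit:
arm_command:
  series:
    - [-0.008,-0.005,0,0]
    - [-0.016,-0.012,0,0]
    - [-0.023,-0.02,0,0]
    - [-0.029,-0.029,0,0]
    - [-0.035,-0.038,0,0]

```text
time: 12.5
ee_pos: [0.5772, 0.0318, 0.1284]
tcp_rot: [180.0, 0.0, 90.0]
wrist_force: [0.5, 1.3, -0.6]
opening: -0.0002
grasp_force: 0.6
```

Still light, and now near the tray on the first pass. I'll use this to calibrate the angle against the tin.

```bash
cat >> h.py <<'E'
def check():
    o=bot.get_obs(); print(o["time"],o["ee_pos"].round(4),o["wrist_force"].round(1))
    L=[]
    for n,w in(("side",(280,150,340,240)),("top",(260,170,350,240))):
        c=cam(n)
        for t,z in(("spout_tip",.12),("spout_push",.142),("tin",.008)):
            for r in bot.mark_of(n,t)[:2]:
                P=pix2(c,r["location"],z); print(n,t,np.round(r["location"],1),round(r["confidence"],2),P[:2].round(4),"ang",np.degrees(np.arctan2(P[1]-.119,P[0]-.533)).round(1))
        x0,y0,x1,y1=w; L.append(cv2.resize(c["color"][y0:y1,x0:x1],None,fx=540/(y1-y0),fy=540/(y1-y0),interpolation=2) if n=="side" else cv2.resize(c["color"][y0:y1,x0:x1],(430,334),interpolation=2))
    L[1]=cv2.copyMakeBorder(L[1],0,540-334,0,0,0)
    return np.hstack(L)
E
python3 - <<'E'
from h import *
cv2.imwrite("pics/k1.png",check())
E
```

```text
12.5 [0.5772 0.0318 0.1284] [ 0.5  1.3 -0.6]
side spout_tip [319.1 192.3] 0.73 [ 0.5656 -0.0065] ang -75.4
side spout_push [315.7 176. ] 0.55 [0.558  0.0513] ang -69.7
side tin [318.6 216.3] 0.93 [0.5657 0.0098] ang -73.3
side tin [255.7 271.7] 0.58 [ 0.3717 -0.2257] ang -115.1
top tin [378.5 258.8] 0.59 [ 0.3616 -0.1995] ang -118.3
```

View pics/k1.png

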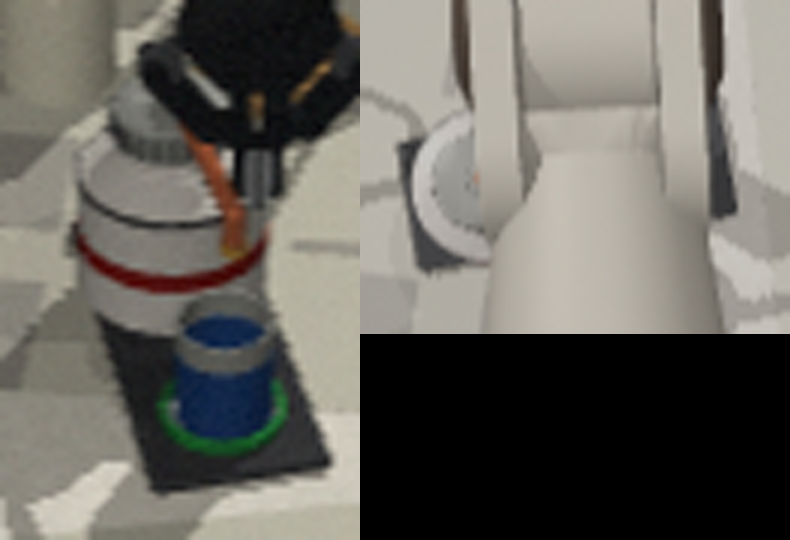

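The mouth is at column 318.8 and the tin's middle at 317.5, about 2° before the tin. That agrees with my model: at -76°, with the tray at -78°. There's no bite yet, so I'm continuing clockwise.

Emit:
arm_command:
  series:
    - [-0.004,-0.01,0,0]
    - [-0.007,-0.021,0,0]
    - [-0.009,-0.03,0,0]
    - [-0.01,-0.04,0,0]
    - [-0.011,-0.049,0,0]

```text
time: 13.4
ee_pos: [0.5281, 0.0211, 0.1285]
tcp_rot: [180.0, 0.0, 90.0]
wrist_force: [2.1, -0.3, 0.3]
opening: 0.0001
grasp_force: 0.6
```

Emit:
arm_command:
  series:
    - [0.001,-0.01,0,0]
    - [0.003,-0.019,0,0]
    - [0.006,-0.029,0,0]
    - [0.01,-0.039,0,0]
    - [0.015,-0.048,0,0]

```text
time: 13.9
ee_pos: [0.4801, 0.0366, 0.1283]
tcp_rot: [180.0, 0.0, 90.0]
wrist_force: [1.5, 0.1, 0.7]
opening: 0.0001
grasp_force: 0.6
```

Emit:
arm_command:
  series:
    - [0.006,-0.008,0,0]
    - [0.013,-0.016,0,0]
    - [0.021,-0.024,0,0]
    - [0.03,-0.03,0,0]
    - [0.04,-0.035,0,0]

```text
time: 14.4
ee_pos: [0.4467, 0.0762, 0.1286]
tcp_rot: [179.8, 0.1, 90.0]
wrist_force: [8.7, -5.9, -1.3]
opening: -0.0002
grasp_force: 4.2
```

Emit:
arm_command:
  series:
    - [0.011,-0.004,0,0]
    - [0.022,-0.007,0,0]
    - [0.032,-0.009,0,0]
    - [0.04,-0.01,0,0]
    - [0.049,-0.01,0,0]

```text
time: 14.9
ee_pos: [0.436, 0.1246, 0.1283]
tcp_rot: [179.9, 0.2, 89.9]
wrist_force: [2.7, -9.3, 1.1]
opening: 0.0003
grasp_force: 4.4
```

The seal bit between about -136° and -166°, past the tray, with force now around 10 N. It needs to go on round to the tin once more.

Emit:
arm_command:
  series:
    - [0.01,0.001,0,0]
    - [0.019,0.003,0,0]
    - [0.028,0.005,0,0]
    - [0.037,0.009,0,0]
    - [0.046,0.014,0,0]

```text
time: 15.4
ee_pos: [0.4493, 0.1702, 0.1281]
tcp_rot: [-180.0, 0.2, 89.9]
wrist_force: [1.1, -11.6, 1.3]
opening: -0.0002
grasp_force: 4.6
```

Emit:
arm_command:
  series:
    - [0.008,0.005,0,0]
    - [0.016,0.012,0,0]
    - [0.023,0.02,0,0]
    - [0.029,0.029,0,0]
    - [0.035,0.038,0,0]

```text
time: 15.9
ee_pos: [0.4864, 0.2053, 0.1278]
tcp_rot: [-179.8, 0.2, 90.0]
wrist_force: [-6.3, -8.2, 2.9]
opening: -0.0001
grasp_force: 4.4
```

Emit:
arm_command:
  series:
    - [0.004,0.01,0,0]
    - [0.007,0.021,0,0]
    - [0.009,0.03,0,0]
    - [0.01,0.04,0,0]
    - [0.011,0.049,0,0]

```text
time: 16.4
ee_pos: [0.5346, 0.2168, 0.1275]
tcp_rot: [-179.7, 0.1, 90.0]
wrist_force: [-10.3, -4.2, 2.3]
opening: -0.0001
grasp_force: 4.7
```

Emit:
arm_command:
  series:
    - [-0.001,0.01,0,0]
    - [-0.003,0.019,0,0]
    - [-0.006,0.029,0,0]
    - [-0.01,0.039,0,0]
    - [-0.015,0.048,0,0]

```text
time: 16.9
ee_pos: [0.5824, 0.2027, 0.1272]
tcp_rot: [-179.6, 0.0, 90.1]
wrist_force: [-10.5, 1.7, -0.1]
opening: 0.0001
grasp_force: 4.4
```

Emit:
arm_command:
  series:
    - [-0.006,0.008,0,0]
    - [-0.013,0.016,0,0]
    - [-0.021,0.024,0,0]
    - [-0.03,0.03,0,0]
    - [-0.04,0.035,0,0]

```text
time: 17.4
ee_pos: [0.6175, 0.1638, 0.127]
tcp_rot: [-179.7, -0.1, 90.1]
wrist_force: [-7.8, 7.2, -1.0]
opening: -0.0
grasp_force: 4.6
```

Emit:
arm_command:
  series:
    - [-0.011,0.004,0,0]
    - [-0.022,0.007,0,0]
    - [-0.032,0.009,0,0]
    - [-0.04,0.01,0,0]
    - [-0.049,0.01,0,0]

```text
time: 17.9
ee_pos: [0.6284, 0.1157, 0.1276]
tcp_rot: [-179.8, -0.2, 90.1]
wrist_force: [-5.8, 11.7, -0.5]
opening: -0.0002
grasp_force: 4.7
```

Emit:
arm_command:
  series:
    - [-0.01,-0.001,0,0]
    - [-0.019,-0.003,0,0]
    - [-0.028,-0.005,0,0]
    - [-0.037,-0.009,0,0]
    - [-0.046,-0.014,0,0]

```text
time: 18.4
ee_pos: [0.6157, 0.0699, 0.1284]
tcp_rot: [180.0, -0.2, 90.1]
wrist_force: [2.2, 10.0, 2.2]
opening: -0.0
grasp_force: 4.7
```

Emit:
arm_command:
  series:
    - [-0.008,-0.005,0,0]
    - [-0.016,-0.012,0,0]
    - [-0.022,-0.019,0,0]
    - [-0.028,-0.026,0,0]
    - [-0.032,-0.033,0,0]

```text
time: 18.9
ee_pos: [0.5837, 0.0371, 0.1292]
tcp_rot: [179.8, -0.2, 90.1]
wrist_force: [6.8, 7.0, 2.0]
opening: 0.0001
grasp_force: 4.4
```

```bash
python3 - <<'E'
from h import *
cv2.imwrite("pics/k2.png",check())
E
```

```text
18.9 [0.5837 0.0371 0.1292] [6.8 7.  2. ]
side spout_tip [326.3 190.2] 0.61 [0.5889 0.0033] ang -64.2
side spout_tip [308.5 173.1] 0.51 [0.5368 0.1006] ang -78.4
side spout_push [320.9 177.6] 0.66 [0.5741 0.0416] ang -62.0
side tin [256.5 268.9] 0.71 [ 0.3734 -0.2149] ang -115.6
side tin [318.3 217.8] 0.65 [0.5643 0.0022] ang -75.0
top spout_push [291.4 210.5] 0.64 [0.5256 0.0997] ang -110.9
top spout_push [223.6 229.9] 0.17 [0.4629 0.3181] ang 109.4
top tin [379.4 259.5] 0.79 [ 0.3592 -0.2027] ang -118.4
```

View pics/k2.png

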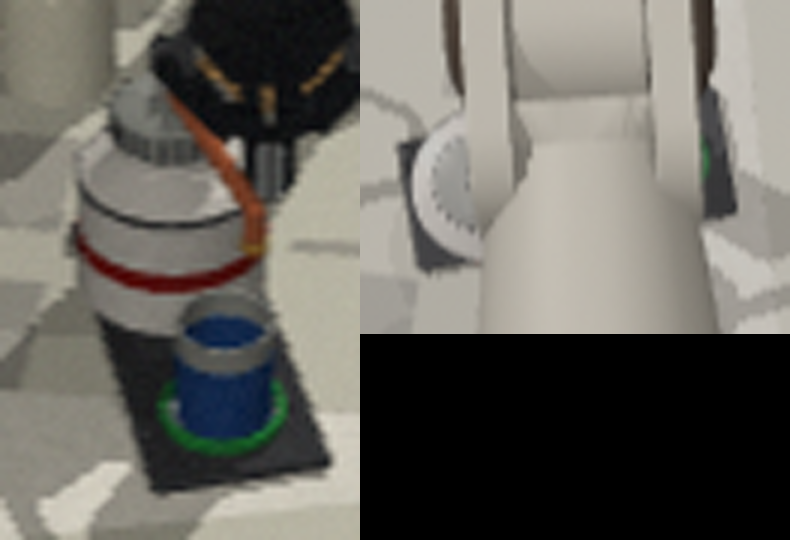

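The mouth is at about column 322 against 317 for the tin's middle, so roughly 8° remain. I'm advancing in small steps.

```bash
python3 -c "
from arc import *
for p in (-70,-72,-74,-76,-77,-78,-79,-80): print(p,((wp(p)-wp(-70))[::-1]).round(4))"
```

```text
-70 [0. 0.]
-72 [-0.0019 -0.0031]
-74 [-0.0037 -0.0062]
-76 [-0.0054 -0.0094]
-77 [-0.0062 -0.0111]
-78 [-0.007  -0.0127]
-79 [-0.0077 -0.0144]
-80 [-0.0084 -0.0161]
```

Emit:
arm_command:
  series:
    - [-0.0015,-0.003,0,0]
    - [-0.003,-0.006,0,0]
    - [-0.0045,-0.009,0,0]
    - [-0.006,-0.0125,0,0]
    - [-0.006,-0.0125,0,0]

```text
time: 19.8
ee_pos: [0.5711, 0.0302, 0.1289]
tcp_rot: [179.9, -0.1, 90.0]
wrist_force: [5.4, 5.4, 3.5]
opening: 0.0001
grasp_force: 3.2
```

```bash
cat >> h.py <<'E'
def fine(show=None):
    c=cam("side"); o=bot.get_obs(); print(o["time"],o["ee_pos"].round(4),o["wrist_force"].round(1))
    f=c["color"].astype(float); w=np.clip(f[:,:,2]-f[:,:,0]-45,0,None); 
    for r in range(184,195):
        a=w[r,300:335]; print(r, a.sum().round(), (300+(a*np.arange(35)).sum()/max(a.sum(),1)).round(2))
    b=np.clip(f[:,:,0]-f[:,:,2]-30,0,None)[205:215,300:335].sum(0); print("tin col",(300+(b*np.arange(35)).sum()/b.sum()).round(2))
    print("cols z .05,.12,.13",[proj(c,[.559,-.003,z]).round(2) for z in(.05,.12,.13)], "px/m",(proj(c,[.569,-.003,.12])-proj(c,[.559,-.003,.12]))*100)
E
python3 - <<'E'
from h import *
fine()
E
```

```text
19.85 [0.5712 0.0301 0.1289] [5.3 4.7 2.9]
184 76.0 315.92
185 111.0 316.17
186 92.0 316.25
187 50.0 316.44
188 53.0 316.34
189 50.0 316.46
190 71.0 316.25
191 94.0 316.37
192 111.0 316.44
193 40.0 317.15
194 33.0 319.0
tin col 316.82
cols z .05,.12,.13 [array([316.83, 208.99]), array([316.92, 191.7 ]), array([316.93, 189.14])] px/m [318.65938771  -9.56480104]
```

Emit:
arm_command:
  series:
    - [0.001,0.004,0,0]
    - [0.002,0.01,0,0]
    - [0.003,0.016,0,0]
    - [0.003,0.016,-0.02,0]
    - [0.003,0.016,-0.06,0]

```text
time: 20.35
ee_pos: [0.5852, 0.0321, 0.1851]
tcp_rot: [-179.6, 0.0, 90.0]
wrist_force: [1.2, -0.5, -0.5]
opening: -0.0002
grasp_force: 0.0
```

Emit:
arm_command:
  series:
    - [0,0,-0.04,0]
    - [-0.03,0,-0.07,0]
    - [-0.08,0,-0.07,0]
    - [-0.12,0,-0.07,0]
    - [-0.16,0,-0.07,0]

```text
time: 20.85
ee_pos: [0.5865, -0.1294, 0.258]
tcp_rot: [-180.0, 0.0, 90.0]
wrist_force: [1.3, 0.3, -1.1]
opening: 0.0001
grasp_force: 0.0
```

Emit:
arm_command:
  series:
    - [-0.045,0,0,0]
    - [-0.09,0,0,0]
    - [-0.13,0,0,0]
    - [-0.15,0,0,0]
    - [-0.15,0,0,0]

```text
time: 21.35
ee_pos: [0.5862, -0.2801, 0.2569]
tcp_rot: [-179.9, -0.0, 89.8]
wrist_force: [0.4, -0.7, 0.3]
opening: -0.0003
grasp_force: 0.0
```

```bash
python3 - <<'E'
from h import *
cv2.imwrite("pics/k3.png",check())
E
```

```text
21.35 [ 0.5862 -0.2801  0.2569] [ 0.4 -0.7  0.3]
side spout_tip [317.3 189.9] 0.86 [0.5607 0.0063] ang -76.2
side spout_tip [371.  310.9] 0.62 [ 0.6587 -0.4659] ang -77.9
side spout_push [312.7 178.9] 0.66 [0.5477 0.0358] ang -80.0
side spout_push [318.2 217.3] 0.32 [ 0.5543 -0.1524] ang -85.5
side tin [257.8 270.7] 0.7 [ 0.3774 -0.2221] ang -114.5
side tin [316.9 221.5] 0.57 [ 0.5587 -0.0162] ang -79.3
top spout_tip [324.1 199.8] 0.8 [ 0.5623 -0.0064] ang -76.9
top spout_tip [323.2 204.6] 0.24 [ 0.5464 -0.0034] ang -83.8
top spout_push [315.8 202.8] 0.97 [0.5507 0.0206] ang -79.8
top tin [322.3 202.3] 0.58 [ 5.625e-01 -2.000e-04] ang -76.1
top tin [379.1 254.9] 0.57 [ 0.3754 -0.2018] ang -116.2
```

View pics/k3.png

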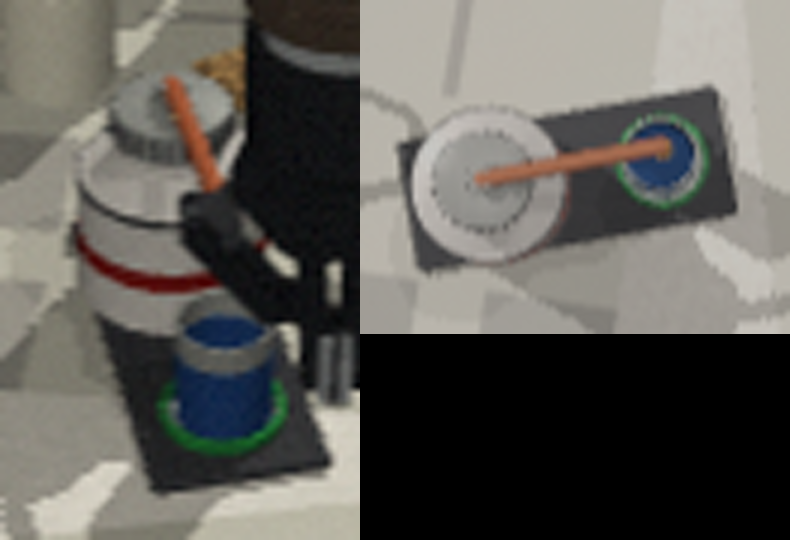

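Top view: the tube points at the tin and the mouth, at crop (665,148), lies inside its rim. One numeric check of the tube's line before handing in.

```bash
python3 - <<'E'
from h import *
c=cam("top"); m=blob(c,(3,90,60),(14,255,255),(280,190,335,220)); ys,xs=np.nonzero(m)
vx,vy,x,y=cv2.fitLine(np.c_[xs,ys].astype(np.float32),2,0,.01,.01).ravel(); s=np.sign(vx); vx*=s; vy*=s
t=(xs-x)*vx+(ys-y)*vy; A,B=[pix2(c,(x+vx*k,y+vy*k),.145) for k in(t.min(),t.max())]; d=(B-A)[:2]; d/=np.linalg.norm(d)
print(A[:2],B[:2],"ang",np.degrees(np.arctan2(d[1],d[0])))
for T in([.5592,-.0025],[.5578,-.004]): r=np.array(T)-A[:2]; print("tin offset from tube line (m)",d[0]*r[1]-d[1]*r[0],"along",r@d)
E
```

```text
[0.53608729 0.1233325 ] [ 0.56016949 -0.00647957] ang -79.49020625216541
tin offset from tube line (m) -0.00022733678897857157 along 0.12793734239883903
tin offset from tube line (m) -0.0018774554198551612 along 0.12915681298234408
```

The tin's middle is within 2 mm of the tube's line, so I'm handing in.

```bash
python3 -c "
from workcell import bot
print(bot.job_done())"
```

```text
the job is handed in; nothing more can be done
None
```

The job is handed in: the blue tin stands upright in the green ring, and the spout, screwed clockwise past the bite without backing off (about 0.8 turn), has its mouth within about 2 mm of the tin's middle by my last measurement; the robot is clear of everything after about 21 s.

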